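Level the soldering cradle and lay the capacitor in it

TASK

Level the tilted soldering cradle by turning its red and blue foot knobs until both bubbles sit between the black marks of their vials. Only then take the big orange capacitor from its black rest and lower it gently into the gap between the cradle's two rollers, lying along them and centred lengthwise, with the cradle still level. Leave the other things on the bench where they are.

Things in the scene. Friction and masses are not known exactly. Their poses are not given: they have to be found in the camera images.
- stand: the cradle's fixed dark steel base, 200 x 190 x 10 mm with two lugs; origin at the centre of its underside on the bench, z up. In its frame (mm) the red knob's axis is at x -115, y -60, the blue knob's at x 70, y 115 when level, and the platform's corner ball pivot at x 70, y -60, 35 above the bench.
- seat (a point): point fixed to the tilting platform: where the capacitor's centre lies once it rests centred in the gap between the rollers (104 mm above the bench when level, 37 mm above the rollers' axes). z is the platform's normal; y runs along the rollers, x across them (parallel to the stand's x and y when level).
- knob_red_grip (a point): on the red knob's vertical axis, 15 mm below its top: grip here from above, any yaw. Round, 50 mm in diameter, 35 mm high, underside 85 mm above the bench; turns in place. Starts 1.7 to 2.8 rad from level, its edge low. Clockwise from above raises the platform's edge under it: 1 rad tilts the platform 0.025 rad about its y axis (its z axis leans to the stand's +x).
- knob_blue_grip (a point): the same for the blue knob, of the same size; starts up to 2.8 rad from level, either way; leans with the red tilt (up to 0.07 rad). Clockwise from above raises the platform's edge under it: 1 rad tilts the platform 0.025 rad about its x axis (its z axis leans to the stand's -y). Both knobs are stiff (0.12 N m), stay where left, turn 3.6 rad either way from level, and act independently.
- bubble_red: cream bubble 14 mm long in the green vial (72 mm long, along x) just beyond the platform's -y edge: shows the red knob's tilt and runs to the high side, 3 mm for every 0.01 rad; level when midway between the two black marks (about 21 mm apart). Origin: bubble's centre; when level, at x 30, y -108, 55 mm up in the stand's frame.
- bubble_blue: the same in the vial along y near the platform's +x edge, showing the blue knob's tilt; when level, its centre is at x 65, y -20, 55 mm up in the stand's frame.
- rest: fixed black rest for the capacitor, 130 x 100 x 12 mm base plus two low ridges 21 mm high along its x axis, 32 mm apart; origin at the centre of its underside.
- capacitor: large orange-sleeved capacitor can, a solid cylinder 56 mm in diameter and 110 mm long (plus two short brass terminals on its +x end), about 0.2 to 0.4 kg, lying on the rest at the start; origin at its centre (45 mm above the bench), x along its axis. Either end may point either way in the cradle. Its open sides can be gripped across the diameter from above.
- spool: bystander: green solder spool, 64 mm in diameter, 52 mm high; origin under its centre
- flux: bystander: amber bottle, 44 mm in diameter, 100 mm high; origin under its centre
- tin: bystander: yellow-labelled tin, 66 mm in diameter, 70 mm high; origin under its centre
- pot: bystander: empty black pen pot, 72 mm in diameter, 90 mm high; origin under its centre
- driver: bystander: blue screwdriver lying on the bench
- small_cap: bystander: small blue capacitor standing up, 36 mm in diameter, 60 mm high; origin under its centre
- meter: bystander: yellow hand meter lying on the bench, 150 x 80 x 35 mm; origin under its centre
- cradle: the tilting aluminium platform, plate 180 x 180 x 10 mm, top 47 mm above the bench when level; origin at its corner ball pivot. It carries two parallel black rollers, each 30 mm in diameter and 110 mm long, axes 44 mm apart, tops 82 mm above the bench when level; their blue end brackets are lower. z is its normal: level when z is vertical.
There are look-alikes about, which are no part of the job. Leave any green look-alike of the capacitor alone.

How it is judged:
On the way:
1. the platform is level while the capacitor is still on its rest (angle between seat's own z axis and vertical below 0.016 rad and distance of capacitor from where it was at the start of the episode below 0.03 m), for 0.3 s.
At the end, for the whole second after the job is handed in: The platform's normal is within 0.016 rad (0.9 degree) of vertical, and the capacitor rests still in the gap between the rollers: centre within 6 mm across, 20 mm along and 5 mm in height of the seat point, axis within 0.08 rad of the rollers (angle between seat's own z axis and vertical below 0.016 rad and x of capacitor in the frame of seat between -0.006 and 0.006 m and y of capacitor in the frame of seat between -0.02 and 0.02 m and z of capacitor in the frame of seat between -0.005 and 0.005 m and angle between the x axis of capacitor and the y axis of seat, either way round below 0.08 rad and linear speed of capacitor below 0.02 m/s); the robot touches nothing.
It fails at once if the capacitor is dropped or rammed onto the cradle (over 45 N) (contact force between capacitor and cradle above 45 N).
It fails at once if a bystander is moved by more than 30 mm (distance of any of spool, flux, tin, pot, driver, small_cap, meter from where it was at the start of the episode above 0.03 m).
It also fails if it takes over 72 s, if anything falls off the work surface, if the arm or the gripper's body presses on something with over 40 N, if the wrist force passes 120 N, or if a joint passes its speed limit or range.

ROBOT

A 6-joint arm with a two-finger parallel gripper is mounted at the origin on the work surface. World frame = base frame: x ahead of the robot, y to its left, z up, the work surface at z = 0. Lengths are in m, angles in rad, forces in N, time in s.
With the tool pointing down it reaches from about 0.225 to 0.875 m from the base axis. Payload 3.4 kg.
Tool frame: the origin (TCP) lies at the very end of the fingers, on their centre line; the grasp point (between the pads) lies manip.grip_point_offset behind it (manip.grip_point_offset is the distance from the TCP to the grasp point, in m); z points along the fingers, y is the line along which they close (so a half turn about z gives the same grasp; the last joint's range is limited). The gripper opens to 85 mm and grips with 20 to 120 N. Pads are 22 mm wide; open, the fingers measure 114 mm over their backs; the gripper's body (76 mm by 85 mm) begins 54 mm behind the grasp point. The pads swing forward as they close: fully open they stand 13 mm farther back than shut.
Start: joints at [1.2, 0.276, 1.505, -0, 1.361, -0.121], TCP at [0.142, 0.557, 0.231] pointing down, gripper open.
Joint ranges: [-2.89, 2.89], [-0.75, 2.08], [0.22, 2.7], [-1.18, 4.32], [0.11, 2.71], [-2.7, 2.7]. Speed limits (rad/s): [2.57, 2.57, 3.14, 3.14, 3.14, 3.14].

INTERFACE

Orientations are given as a unit quaternion [w, x, y, z].
In Python, from rig import manip gives the robot as it stands.
- The arm moves only by the shell command python3 -m pendant 'ROWS' [FORCE]. ROWS is JSON, a list of rows, each an object of numbers: "jaw": the opening, from -1 (shut) to 1 (fully open); "tx", "ty", "tz": the shift along the world's x, y, z in cm; "ax", "ay", "az": the turn, a rotation vector about the world's x, y, z in degrees. In form: [{"jaw": .., "tx": .., "ty": .., "tz": .., "ax": .., "ay": .., "az": ..}, ...]. A call has 1 to 10 rows; each row is the pose to reach, as a shift and turn from the pose commanded when the call began; what a row does not reach only later rows make up. A row lasts 1/8 s, in which the tool goes at most 62.5 mm and 10.7 degrees, less where a joint would pass 70% of its speed; a pose out of reach is approached as far as the arm can. A call with a gripper value outside its range is refused whole. The fingers move at their own pace and stop on an object; FORCE is the grip in N (left out, the last holds). Time passes only in rows, so rows that repeat a pose let the fingers close. It gives the time, the measured TCP pose, the force, the opening and the grip force at its end, in the units of the state.
- manip.get_state(): the state, without advancing time (a new reading comes with each control period).
- manip.get_image(name): name is "scene" or "top" or "wrist"; returns a dict with "pixels" (420x560x3 uint8, blue, green, red), "depth" (420x560 float32, m along the optical axis (not along the pixel's ray), 0 where there is no reading), "fx", "fy", "cx", "cy" (pixels), "pose" (4x4, takes a point from camera to world coordinates). Camera axes: x right, y down, z forward; pixel columns grow to the right and rows downward; lengths in m; the calibration is good to about 2 mm. A picture is of the moment at which its call begins.
- manip.sign_off(): hands the job in; it is judged then, once.
The state is a dict: "clock": time; "qpos": joint angles; "qd": joint speeds; "effort": joint torques, N m; "position": TCP position; "ee_rot": TCP orientation; "contact_force": force on the tool from outside, world axes, zero at the start; "moment": the same for the moment, N m; "width": finger opening in m; "gripper_force": force on a finger pad.
Only numpy, scipy, OpenCV 4.12 (cv2) and the standard library are available. Lean on these libraries where they do the work, as an engineer would, in place of code of your own. Each camera call takes 0.05 s, during which the arm holds its last target. There are 200 camera calls.

## Working session

There is one attempt and no reset: what is moved stays moved. The work goes in short steps, Python scripts to look and compute and a shell command to move; the robot and the scene stay as the last step left them, time stands still between calls to the robot, and variables do not carry over. Pictures are saved under pics/ and viewed, at most 13 in all, crops included, and the job is handed in when it is done.

```bash
mkdir -p pics; ls; cat > h.py <<'E'
from rig import manip
import numpy as np, cv2
def shot(n,save=None):
    im=manip.get_image(n)
    if save: cv2.imwrite('pics/'+save,im['pixels'])
    return im
def ray(im,u,v):
    P=np.array(im['pose']); d=np.array([(u-im['cx'])/im['fx'],(v-im['cy'])/im['fy'],1.])
    return P[:3,3],P[:3,:3]@d
def onz(im,u,v,z):
    o,d=ray(im,u,v); return o+d*(z-o[2])/d[2]
def pt(im,u,v):
    o,d=ray(im,u,v); return o+d*im['depth'][int(v),int(u)]
def cloud(im):
    h,w=im['depth'].shape; u,v=np.meshgrid(np.arange(w),np.arange(h)); D=im['depth']
    c=np.stack([(u-im['cx'])/im['fx']*D,(v-im['cy'])/im['fy']*D,D],-1); P=np.array(im['pose'])
    return c@P[:3,:3].T+P[:3,3]
E
python3 - <<'E'
from h import *
a=shot('top','top.png');b=shot('scene','scene.png')
print(manip.get_state(),manip.grip_point_offset)
for i in(a,b):print(i['fx'],i['cx'],i['cy'],np.round(i['pose'],3).tolist())
E
```

```text
pics
{'clock': 0.1, 'qpos': array([ 1.20002131e+00,  2.76520736e-01,  1.50599426e+00, -5.13436554e-06,
        1.36069634e+00, -1.21013390e-01]), 'qd': array([ 0.00122345, -0.00236478, -0.00326178, -0.0010184 ,  0.00069794,
       -0.00064917]), 'effort': array([ 9.13128406e-04, -4.17700374e+01, -2.46403241e+01, -2.06603422e-04,
        5.62223882e-03,  7.01446496e-06]), 'position': array([0.1419696 , 0.55671926, 0.23053738]), 'ee_rot': array([-1.94578781e-04,  1.24555900e-01,  9.92212262e-01, -7.85610178e-04]), 'contact_force': array([-0.28038613, -0.84353739, -0.21711127]), 'moment': array([ 0.02388213, -0.02894785, -0.01203625]), 'gripper_force': 0.0, 'width': 0.08544906056190128} 0.0187
438.35942426593084 275.56215339137026 200.21836133699688 [[0.018, -0.993, 0.115, 0.342], [-1.0, -0.019, -0.014, 0.011], [0.016, -0.115, -0.993, 1.47], [0.0, 0.0, 0.0, 1.0]]
437.0630718980757 271.96671890672746 200.35624879976467 [[-0.384, 0.68, -0.625, 1.215], [0.923, 0.293, -0.249, 0.305], [0.013, -0.673, -0.74, 0.951], [0.0, 0.0, 0.0, 1.0]]
```

View pics/top.png

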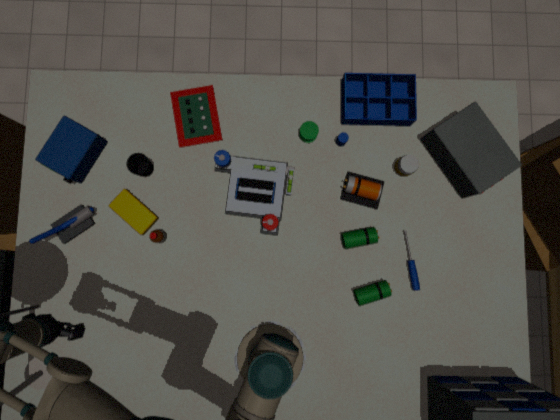

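View pics/scene.png

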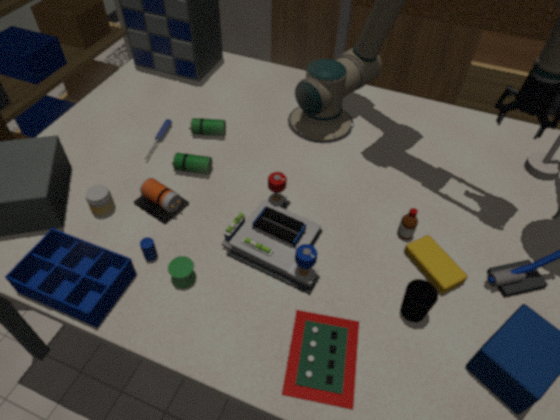

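The top view shows the red knob at (270,223), blue knob at (222,158), red vial at (290,180), blue vial at (264,168), and the cradle rollers at (256,190). The orange capacitor is on its black rest at (363,188). There are two green look-alikes at (360,237) and (372,292). The orange one fits the description, and I'll confirm it in a crop.

```bash
cat >> h.py <<'E'
def mask(im,lo,hi,box):
    hsv=cv2.cvtColor(im['pixels'],cv2.COLOR_BGR2HSV); m=cv2.inRange(hsv,np.array(lo),np.array(hi))
    k=np.zeros_like(m);x0,y0,x1,y1=box;k[y0:y1,x0:x1]=m[y0:y1,x0:x1];return k
def circ(m):
    c=max(cv2.findContours(m,0,2)[0],key=cv2.contourArea); return cv2.minEnclosingCircle(c),cv2.minAreaRect(c),cv2.contourArea(c)
E
python3 - <<'E'
from h import *
a=shot('top')
C=cloud(a)
for n,box,z in(('red',(255,208,286,240),.12),('blue',(208,144,236,174),.12)):
    p=C[box[1]:box[3],box[0]:box[2]].reshape(-1,3); q=p[(p[:,2]>.108)&(p[:,2]<.14)]
    print(n,len(q),q.mean(0).round(4),(q.min(0)/2+q.max(0)/2).round(4),np.median(q[:,2]))
m=mask(a,(5,120,80),(20,255,255),(335,165,390,212)); r=circ(m); print(r)
print('cap',onz(a,*r[1][0],.045).round(4))
p=C[165:212,335:392].reshape(-1,3);q=p[(p[:,2]>.05)&(p[:,2]<.09)];
print(len(q),q.mean(0),q.max(0),cv2.minAreaRect((q[:,:2]*1000).astype(np.float32)))
q=C[160:215,228:286].reshape(-1,3);q=q[(q[:,2]>.035)&(q[:,2]<.062)];A=np.c_[q[:,:2],np.ones(len(q))]
for _ in range(5):
    s=np.linalg.lstsq(A,q[:,2],rcond=None)[0]; e=abs(A@s-q[:,2])<.003; A=A[e];q=q[e]
print('plane',s,len(q))
cr=np.hstack([cv2.resize(a['pixels'][140:240,205:305],(400,400),interpolation=2),cv2.resize(a['pixels'][160:260,330:430],(400,400),interpolation=2)])
cv2.imwrite('pics/crop.png',cr)
E
```

```text
red 213 [0.4309 0.0084 0.12  ] [0.4308 0.0077 0.1177] 0.12007140969489472
blue 213 [0.6284 0.1627 0.1202] [0.6293 0.1621 0.1195] 0.12041837537864208
(((369.0, 189.0), 11.70479965209961), ((369.2261657714844, 189.02699279785156), (20.03326988220215, 14.88001823425293), 14.931416511535645), 264.0)
cap [ 0.5499 -0.3172  0.045 ]
573 [ 0.55023991 -0.29235521  0.06770477] [ 0.59024172 -0.23533642  0.08165433] ((553.4697875976562, -290.72515869140625), (117.3921127319336, 55.860267639160156), 76.16490173339844)
plane [ 0.03865759 -0.03507631  0.02350455] 1283
```

View pics/crop.png

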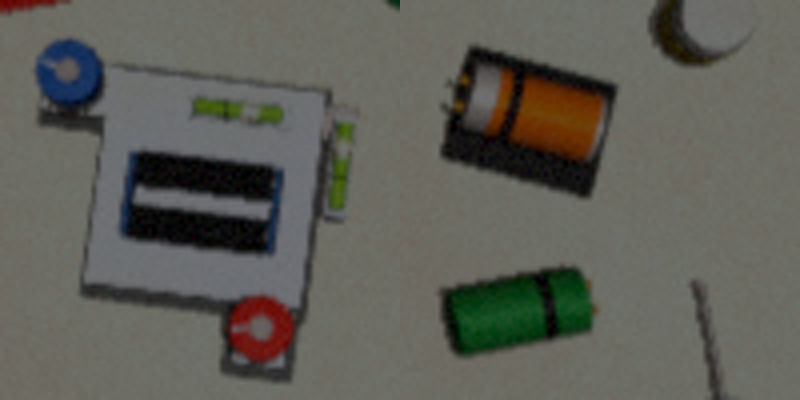

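The crop confirms it: at left, the cradle has its red bubble displaced up (+x) and its blue bubble right (-y). At right, the orange can with brass terminals at (455,95) sits on the black rest, and the green look-alike is below it on the bare bench. I'm moving over the red knob now.

```bash
python3 -m pendant '[{"tx":2.9,"ty":-5.5},{"tx":5.8,"ty":-11},{"tx":8.7,"ty":-16.5},{"tx":11.6,"ty":-22},{"tx":14.5,"ty":-27.5},{"tx":17.4,"ty":-33},{"tx":20.3,"ty":-38.5},{"tx":23.2,"ty":-44},{"tx":26,"ty":-49.5},{"tx":28.9,"ty":-54.9}]'
python3 -m pendant '[{"jaw":1},{"jaw":1}]'
python3 - <<'E'
from h import *
w=shot('wrist','w1.png'); s=manip.get_state(); print(s['clock'],s['position'],s['qpos'],np.round(w['pose'],3).tolist(),w['fx'])
E
```

```text
0.2 [0.14202195 0.55686298 0.23077732] [ 1.20003623e+00  2.76336143e-01  1.50565642e+00 -1.98063666e-05
  1.36070094e+00 -1.20968306e-01] [[0.248, 0.92, 0.302, 0.065], [0.969, -0.236, -0.079, 0.577], [-0.001, 0.313, -0.95, 0.373], [0.0, 0.0, 0.0, 1.0]] 292.7883330985021invalid input at $[0]: expected keys jaw, tx, ty, tz, ax, ay, az
invalid input at $[0]: expected keys jaw, tx, ty, tz, ax, ay, az
```

View pics/w1.png

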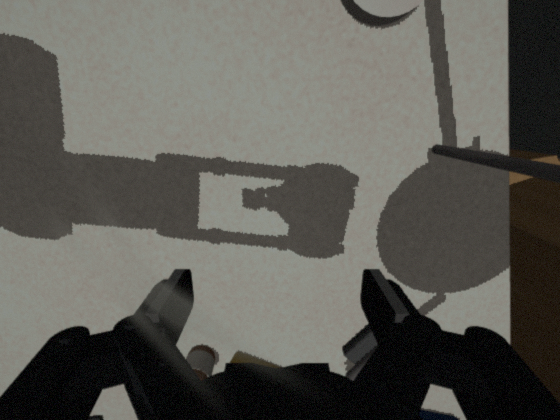

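The move was refused because every row needs all its keys. This wrist picture shows only bench and finger shadows, so I'm repeating the move with complete rows.

```bash
python3 -m pendant '[{"jaw":1,"tx":2.9,"ty":-5.5,"tz":0,"ax":0,"ay":0,"az":0},{"jaw":1,"tx":5.8,"ty":-11,"tz":0,"ax":0,"ay":0,"az":0},{"jaw":1,"tx":8.7,"ty":-16.5,"tz":0,"ax":0,"ay":0,"az":0},{"jaw":1,"tx":11.6,"ty":-22,"tz":0,"ax":0,"ay":0,"az":0},{"jaw":1,"tx":14.5,"ty":-27.5,"tz":0,"ax":0,"ay":0,"az":0},{"jaw":1,"tx":17.4,"ty":-33,"tz":0,"ax":0,"ay":0,"az":0},{"jaw":1,"tx":20.3,"ty":-38.5,"tz":0,"ax":0,"ay":0,"az":0},{"jaw":1,"tx":23.2,"ty":-44,"tz":0,"ax":0,"ay":0,"az":0},{"jaw":1,"tx":26,"ty":-49.5,"tz":0,"ax":0,"ay":0,"az":0},{"jaw":1,"tx":28.9,"ty":-54.9,"tz":0,"ax":0,"ay":0,"az":0}]'
python3 -m pendant '[{"jaw":1,"tx":0,"ty":0,"tz":0,"ax":0,"ay":0,"az":0},{"jaw":1,"tx":0,"ty":0,"tz":0,"ax":0,"ay":0,"az":0}]'
python3 - <<'E'
from h import *
w=shot('wrist','w2.png'); s=manip.get_state(); print(s['clock'],s['position'],s['qpos'],np.round(w['pose'],3).tolist())
E
```

```text
clock: 1.45
position: [0.4317, 0.0062, 0.2315]
ee_rot: [0.0, 0.125, 0.992, 0.0]
contact_force: [1.2, 0.9, -0.1]
width: 0.0854
gripper_force: 0.0
clock: 1.7
position: [0.4306, 0.0083, 0.231]
ee_rot: [-0.001, 0.125, 0.992, 0.0]
contact_force: [-0.6, 0.2, -0.4]
width: 0.0856
gripper_force: 0.0
1.75 [0.430366   0.00891577 0.23107052] [-1.41791030e-01  5.60150343e-02  1.78326751e+00  6.94244467e-04
  1.30356712e+00 -1.46331210e+00] [[0.25, 0.92, 0.302, 0.354], [0.968, -0.237, -0.077, 0.028], [0.001, 0.311, -0.95, 0.373], [0.0, 0.0, 0.0, 1.0]]
```

View pics/w2.png

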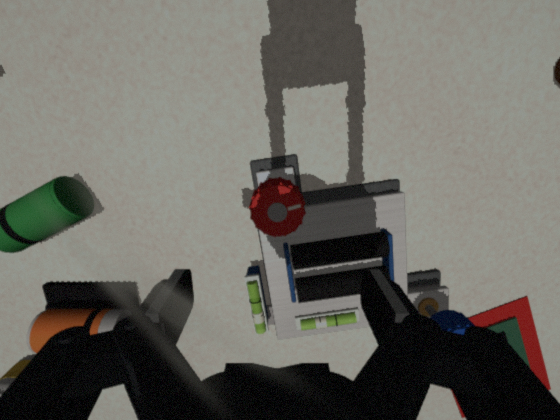

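This wrist view shows the red knob at (277,208), red vial at (257,305), blue vial at (328,321) and blue knob at (445,322). The bubbles and marks are readable, so I'll measure them here.

```bash
cat >> h.py <<'E'
R0=np.array([.4308,.0080]);B0=np.array([.6290,.1622])
def stand():
    d=B0-R0; yaw=np.arctan2(d[1],d[0])-np.arctan2(175,185)
    R=np.array([[np.cos(yaw),-np.sin(yaw)],[np.sin(yaw),np.cos(yaw)]])
    return (R0+B0)/2-R@np.array([-.0225,.0275]),R,yaw
def bubble(im,which,verbose=0):
    """offset of bubble (m) from vial middle along stand axis, via green extents"""
    o,R,_=stand(); P=np.linalg.inv(im['pose']); hsv=cv2.cvtColor(im['pixels'],cv2.COLOR_BGR2HSV).astype(np.float32)
    t=np.arange(-45,45.1,.5)/1000; s=np.arange(-14,14.1,.5)/1000; T,S=np.meshgrid(t,s)
    X,Y=(.030+T,-.108+S) if which=='red' else (.065+S,-.020+T)
    W=np.stack([X,Y],-1)@R.T+o; W=np.concatenate([W,np.full(T.shape+(1,),.055)],-1)
    c=W@P[:3,:3].T+P[:3,3]; u=(c[...,0]/c[...,2]*im['fx']+im['cx']).astype(np.float32); v=(c[...,1]/c[...,2]*im['fy']+im['cy']).astype(np.float32)
    rc=cv2.remap(hsv,u,v,cv2.INTER_LINEAR)
    bgr=cv2.remap(im['pixels'],u,v,cv2.INTER_LINEAR)
    g=(rc[...,0]>28)&(rc[...,0]<60)&(rc[...,1]>110)
    # row-wise fit of vial centre line
    rows=np.nonzero(g)[0]; r0=int(np.median(rows)); 
    prof=rc[max(r0-2,0):r0+3].mean(0); 
    gt=np.nonzero(g.sum(0)>=3)[0]
    return t,prof,(t[gt.min()],t[gt.max()],s[r0]),bgr
E
python3 - <<'E'
from h import *
w=shot('wrist'); C=cloud(w)
for n,b in(('red',(245,175,310,245)),('blue',(405,295,480,345))):
    p=C[b[1]:b[3],b[0]:b[2]].reshape(-1,3);q=p[(p[:,2]>.113)&(p[:,2]<.14)];print(n,len(q),((q.min(0)+q.max(0))/2).round(4),q.mean(0).round(4),np.ptp(q,0).round(3))
print(stand())
L=[]
for k in('red','blue'):
    t,p,e,b=bubble(w,k); print(k,e)
    for i in range(0,len(t),4): print(int(t[i]*1000),p[i:i+4].mean(0).round().astype(int).tolist(),end=' ')
    L.append(cv2.resize(b,(724,228),interpolation=cv2.INTER_NEAREST))
cv2.imwrite('pics/v1.png',np.vstack(L))
E
```

```text
red 2309 [0.4328 0.0076 0.1182] [0.4313 0.0082 0.1195] [0.053 0.052 0.01 ]
blue 124 [0.6102 0.1622 0.1161] [0.6086 0.1617 0.1162] [0.009 0.024 0.006]
(array([0.54964732, 0.05556116]), array([[ 0.99535282,  0.09629521],
       [-0.09629521,  0.99535282]]), np.float64(-0.09644465412636427))
red (np.float64(-0.036), np.float64(0.0405), np.float64(0.0005))
-45 [45, 11, 108] -43 [49, 9, 150] -41 [46, 10, 150] -39 [46, 26, 116] -37 [42, 104, 66] -35 [43, 132, 69] -33 [42, 140, 106] -31 [42, 141, 127] -29 [42, 142, 127] -27 [42, 141, 128] -25 [42, 141, 128] -23 [43, 143, 128] -21 [43, 140, 128] -19 [42, 139, 128] -17 [43, 141, 127] -15 [42, 144, 124] -13 [43, 151, 118] -11 [43, 154, 114] -9 [43, 151, 105] -7 [43, 151, 78] -5 [43, 138, 101] -3 [43, 139, 125] -1 [43, 139, 127] 1 [42, 143, 126] 3 [42, 143, 126] 5 [42, 146, 123] 7 [43, 146, 122] 9 [43, 116, 122] 11 [40, 47, 132] 13 [40, 19, 151] 15 [40, 18, 153] 17 [38, 18, 152] 19 [39, 18, 153] 21 [38, 18, 153] 23 [40, 20, 151] 25 [42, 52, 142] 27 [43, 120, 127] 29 [42, 139, 125] 31 [42, 138, 125] 33 [42, 140, 126] 35 [42, 131, 133] 37 [42, 12
[... 264 characters left out ...]
, 122] -31 [42, 136, 123] -29 [42, 134, 124] -27 [42, 135, 124] -25 [42, 135, 125] -23 [42, 136, 123] -21 [42, 138, 122] -19 [42, 130, 124] -17 [40, 72, 134] -15 [37, 22, 147] -13 [33, 19, 147] -11 [40, 18, 128] -9 [40, 19, 137] -7 [39, 20, 148] -5 [37, 21, 149] -3 [40, 58, 139] -1 [42, 122, 127] 1 [42, 135, 126] 3 [42, 133, 127] 5 [42, 135, 125] 7 [42, 136, 124] 9 [43, 139, 101] 11 [43, 134, 90] 13 [42, 136, 122] 15 [42, 135, 127] 17 [42, 137, 125] 19 [42, 139, 126] 21 [42, 135, 127] 23 [42, 136, 127] 25 [42, 136, 127] 27 [42, 136, 127] 29 [42, 140, 127] 31 [42, 137, 127] 33 [42, 135, 127] 35 [43, 107, 134] 37 [44, 34, 149] 39 [40, 13, 150] 41 [24, 11, 140] 43 [16, 14, 138] 45 [16, 12, 137]
```

View pics/v1.png

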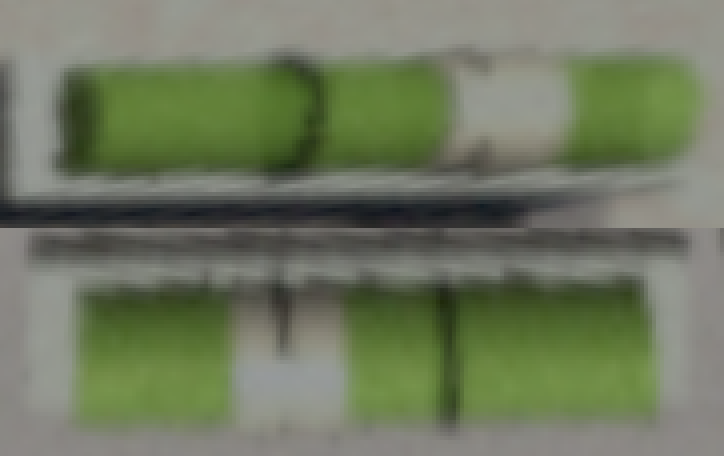

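In the rectified vials, the red marks are centred near +3 mm with the bubble at +18 mm (off by about 15 mm). The blue marks are centred at +0.8 mm with the bubble at -8.9 mm (off by about 9.6 mm). That means turning red clockwise about 112° and blue clockwise about 73°.

```bash
python3 -m pendant '[{"jaw":1,"tx":0,"ty":0,"tz":-6,"ax":0,"ay":0,"az":0},{"jaw":1,"tx":0,"ty":0,"tz":-11,"ax":0,"ay":0,"az":0},{"jaw":1,"tx":0,"ty":0,"tz":-14.4,"ax":0,"ay":0,"az":0},{"jaw":1,"tx":0,"ty":0,"tz":-14.4,"ax":0,"ay":0,"az":0},{"jaw":-1,"tx":0,"ty":0,"tz":-14.4,"ax":0,"ay":0,"az":0},{"jaw":-1,"tx":0,"ty":0,"tz":-14.4,"ax":0,"ay":0,"az":0},{"jaw":-1,"tx":0,"ty":0,"tz":-14.4,"ax":0,"ay":0,"az":0},{"jaw":-1,"tx":0,"ty":0,"tz":-14.4,"ax":0,"ay":0,"az":0}]' 50
```

```text
clock: 2.8
position: [0.4325, 0.008, 0.0893]
ee_rot: [0.002, 0.124, 0.992, -0.0]
contact_force: [0.2, 0.9, 6.0]
width: 0.049
gripper_force: 50.8
```

```bash
python3 -m pendant '[{"jaw":-1,"tx":0,"ty":0,"tz":0,"ax":0,"ay":0,"az":-10},{"jaw":-1,"tx":0,"ty":0,"tz":0,"ax":0,"ay":0,"az":-20},{"jaw":-1,"tx":0,"ty":0,"tz":0,"ax":0,"ay":0,"az":-30},{"jaw":-1,"tx":0,"ty":0,"tz":0,"ax":0,"ay":0,"az":-40},{"jaw":-1,"tx":0,"ty":0,"tz":0,"ax":0,"ay":0,"az":-50},{"jaw":-1,"tx":0,"ty":0,"tz":0,"ax":0,"ay":0,"az":-60},{"jaw":-1,"tx":0,"ty":0,"tz":0,"ax":0,"ay":0,"az":-70},{"jaw":-1,"tx":0,"ty":0,"tz":0,"ax":0,"ay":0,"az":-80},{"jaw":-1,"tx":0,"ty":0,"tz":0,"ax":0,"ay":0,"az":-90},{"jaw":-1,"tx":0,"ty":0,"tz":0,"ax":0,"ay":0,"az":-100}]'
python3 -m pendant '[{"jaw":-1,"tx":0,"ty":0,"tz":0,"ax":0,"ay":0,"az":-10},{"jaw":-1,"tx":0,"ty":0,"tz":0,"ax":0,"ay":0,"az":-12},{"jaw":-1,"tx":0,"ty":0,"tz":0,"ax":0,"ay":0,"az":-12},{"jaw":1,"tx":0,"ty":0,"tz":0,"ax":0,"ay":0,"az":-12},{"jaw":1,"tx":0,"ty":0,"tz":0,"ax":0,"ay":0,"az":-12},{"jaw":1,"tx":0,"ty":0,"tz":0,"ax":0,"ay":0,"az":-12},{"jaw":1,"tx":0,"ty":0,"tz":6,"ax":0,"ay":0,"az":-2},{"jaw":1,"tx":0,"ty":0,"tz":12,"ax":0,"ay":0,"az":8},{"jaw":1,"tx":0,"ty":0,"tz":14.4,"ax":0,"ay":0,"az":18},{"jaw":1,"tx":0,"ty":0,"tz":14.4,"ax":0,"ay":0,"az":28}]'
```

```text
clock: 4.05
position: [0.4319, 0.0078, 0.0893]
ee_rot: [0.001, 0.841, 0.54, 0.001]
contact_force: [-2.8, -0.1, 7.5]
width: 0.0486
gripper_force: 50.9
clock: 5.3
position: [0.4327, 0.008, 0.2339]
ee_rot: [0.002, 0.682, 0.731, 0.002]
contact_force: [-0.4, -0.0, -1.1]
width: 0.0856
gripper_force: 0.0
```

```bash
python3 -m pendant '[{"jaw":1,"tx":3,"ty":2,"tz":0,"ax":0,"ay":0,"az":10},{"jaw":1,"tx":6,"ty":4,"tz":0,"ax":0,"ay":0,"az":20},{"jaw":1,"tx":6,"ty":4,"tz":0,"ax":0,"ay":0,"az":30},{"jaw":1,"tx":6,"ty":4,"tz":0,"ax":0,"ay":0,"az":40},{"jaw":1,"tx":6,"ty":4,"tz":0,"ax":0,"ay":0,"az":50},{"jaw":1,"tx":6,"ty":4,"tz":0,"ax":0,"ay":0,"az":60},{"jaw":1,"tx":6,"ty":4,"tz":0,"ax":0,"ay":0,"az":70},{"jaw":1,"tx":6,"ty":4,"tz":0,"ax":0,"ay":0,"az":72},{"jaw":1,"tx":6,"ty":4,"tz":0,"ax":0,"ay":0,"az":72}]'
python3 - <<'E'
from h import *
a=shot('top','t2.png');w=shot('wrist','w3.png'); C=cloud(a)
for n,box in(('red',(255,208,286,240)),('blue',(208,144,236,174))):
    p=C[box[1]:box[3],box[0]:box[2]].reshape(-1,3); q=p[(p[:,2]>.108)&(p[:,2]<.14)]
    if len(q): print(n,len(q),q.mean(0).round(4),(q.min(0)/2+q.max(0)/2).round(4))
C=cloud(w).reshape(-1,3); q=C[(abs(C[:,0]-.63)<.04)&(abs(C[:,1]-.162)<.04)&(C[:,2]>.113)&(C[:,2]<.128)]
print('w',len(q),q.mean(0),(q.min(0)/2+q.max(0)/2))
cv2.imwrite('pics/m.png',np.hstack([w['pixels'][:,:],cv2.resize(a['pixels'][140:240,205:265],(240,420))]))
E
```

```text
clock: 6.42
position: [0.4911, 0.0482, 0.2312]
ee_rot: [-0.0, 0.126, 0.992, 0.0]
contact_force: [-0.0, 0.1, 0.2]
width: 0.0853
gripper_force: 0.0
red 76 [0.43   0.0211 0.1201] [0.43   0.0077 0.1184]
blue 135 [0.6371 0.1682 0.1197] [0.6344 0.1641 0.1195]
w 813 [0.62610074 0.17038548 0.11908543] [0.63057169 0.17017195 0.11833451]
```

View pics/m.png

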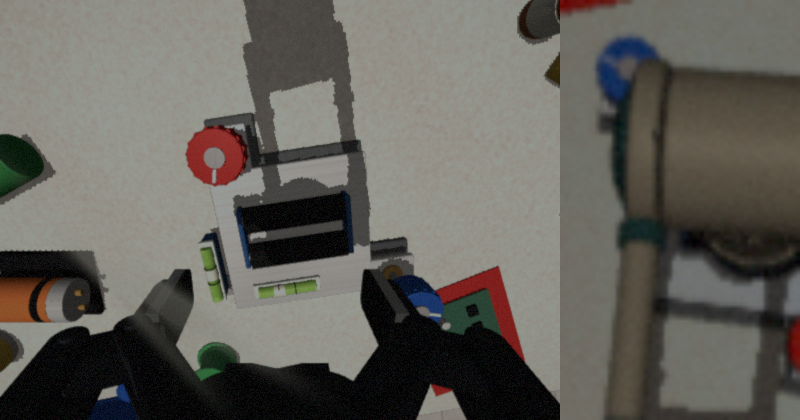

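The wrist view shows the red vial at (211,273) with its bubble roughly central, and the blue bubble at (281,290) left of centre. The blue knob is at (425,305). I'll read the red offset and then go to blue.

```bash
cat >> h.py <<'E'
R0=np.array([.4318,.0080]);B0=np.array([.6328,.1625])
def read(im,which):
    t,p,e,b=bubble(im,which); sat=p[:,1]; x=t*1000
    bub=np.nonzero((sat<75)&(t>e[0]+.003)&(t<e[1]-.003))[0]
    v=p[:,2].copy(); v[(t<e[0]+.006)|(t>e[1]-.006)]=130
    inner=(sat>75)
    dark=[(float(x[i]),int(v[i])) for i in range(2,len(t)-2) if v[i]<112 and v[i]==v[i-2:i+3].min()]
    return dict(vial=(e[0]*1000,e[1]*1000),bubble=(x[bub.min()],x[bub.max()]) if len(bub) else None,dark=dark)
E
python3 - <<'E'
from h import *
w=shot('wrist'); C=cloud(w).reshape(-1,3)
for k in('red','blue'): print(k,read(w,k))
q=C[(abs(C[:,0]-.432)<.04)&(abs(C[:,1]-.008)<.04)&(C[:,2]>.117)&(C[:,2]<.13)];print((q.min(0)/2+q.max(0)/2),q.mean(0),stand()[2])
E
python3 -m pendant '[{"jaw":1,"tx":5,"ty":4,"tz":0,"ax":0,"ay":0,"az":0},{"jaw":1,"tx":10,"ty":8,"tz":0,"ax":0,"ay":0,"az":0},{"jaw":1,"tx":14.1,"ty":11.4,"tz":0,"ax":0,"ay":0,"az":0},{"jaw":1,"tx":14.1,"ty":11.4,"tz":0,"ax":0,"ay":0,"az":0},{"jaw":1,"tx":14.1,"ty":11.4,"tz":0,"ax":0,"ay":0,"az":0}]'
python3 - <<'E'
from h import *
w=shot('wrist');C=cloud(w).reshape(-1,3); q=C[(abs(C[:,0]-.63)<.04)&(abs(C[:,1]-.162)<.04)&(C[:,2]>.114)&(C[:,2]<.128)]
print('w',len(q),q.mean(0),(q.min(0)/2+q.max(0)/2),np.ptp(q,0))
E
```

```text
red {'vial': (np.float64(-34.5), np.float64(39.5)), 'bubble': (np.float64(-5.0), np.float64(10.5)), 'dark': [(-6.0, 66), (15.5, 67)]}
blue {'vial': (np.float64(-35.0), np.float64(36.0)), 'bubble': (np.float64(-16.5), np.float64(-2.5)), 'dark': [(10.5, 79)]}
[0.43254995 0.00810841 0.12027671] [0.43223459 0.00851101 0.11975924] -0.10229265090759199
clock: 7.2
position: [0.6314, 0.162, 0.2306]
ee_rot: [-0.001, 0.125, 0.992, -0.0]
contact_force: [-0.3, -0.4, -0.1]
width: 0.0851
gripper_force: 0.0
w 2292 [0.6340867  0.1625837  0.11948447] [0.63561198 0.16234081 0.11873358] [0.05230531 0.05244039 0.00938252]
```

```bash
python3 -m pendant '[{"jaw":1,"tx":0.2,"ty":0,"tz":-6,"ax":0,"ay":0,"az":0},{"jaw":1,"tx":0.2,"ty":0,"tz":-11,"ax":0,"ay":0,"az":0},{"jaw":1,"tx":0.2,"ty":0,"tz":-14.4,"ax":0,"ay":0,"az":0},{"jaw":1,"tx":0.2,"ty":0,"tz":-14.4,"ax":0,"ay":0,"az":0},{"jaw":-1,"tx":0.2,"ty":0,"tz":-14.4,"ax":0,"ay":0,"az":0},{"jaw":-1,"tx":0.2,"ty":0,"tz":-14.4,"ax":0,"ay":0,"az":0},{"jaw":-1,"tx":0.2,"ty":0,"tz":-14.4,"ax":0,"ay":0,"az":0},{"jaw":-1,"tx":0.2,"ty":0,"tz":-14.4,"ax":0,"ay":0,"az":0}]' 50
```

```text
clock: 8.25
position: [0.6356, 0.1625, 0.0902]
ee_rot: [0.002, 0.125, 0.992, 0.001]
contact_force: [-0.4, 0.5, 6.5]
width: 0.0485
gripper_force: 51.1
```

```bash
python3 -m pendant '[{"jaw":-1,"tx":0,"ty":0,"tz":0,"ax":0,"ay":0,"az":-10},{"jaw":-1,"tx":0,"ty":0,"tz":0,"ax":0,"ay":0,"az":-20},{"jaw":-1,"tx":0,"ty":0,"tz":0,"ax":0,"ay":0,"az":-30},{"jaw":-1,"tx":0,"ty":0,"tz":0,"ax":0,"ay":0,"az":-40},{"jaw":-1,"tx":0,"ty":0,"tz":0,"ax":0,"ay":0,"az":-50},{"jaw":-1,"tx":0,"ty":0,"tz":0,"ax":0,"ay":0,"az":-60},{"jaw":-1,"tx":0,"ty":0,"tz":0,"ax":0,"ay":0,"az":-70},{"jaw":-1,"tx":0,"ty":0,"tz":0,"ax":0,"ay":0,"az":-74},{"jaw":-1,"tx":0,"ty":0,"tz":0,"ax":0,"ay":0,"az":-74},{"jaw":-1,"tx":0,"ty":0,"tz":0,"ax":0,"ay":0,"az":-74}]'
python3 -m pendant '[{"jaw":1,"tx":0,"ty":0,"tz":0,"ax":0,"ay":0,"az":0},{"jaw":1,"tx":0,"ty":0,"tz":0,"ax":0,"ay":0,"az":0},{"jaw":1,"tx":0,"ty":0,"tz":0,"ax":0,"ay":0,"az":0},{"jaw":1,"tx":0,"ty":0,"tz":6,"ax":0,"ay":0,"az":10},{"jaw":1,"tx":-4,"ty":-3,"tz":11,"ax":0,"ay":0,"az":20},{"jaw":1,"tx":-8,"ty":-6,"tz":14,"ax":0,"ay":0,"az":30},{"jaw":1,"tx":-12,"ty":-9,"tz":14,"ax":0,"ay":0,"az":40},{"jaw":1,"tx":-15,"ty":-13,"tz":14,"ax":0,"ay":0,"az":50},{"jaw":1,"tx":-17,"ty":-15,"tz":14,"ax":0,"ay":0,"az":60},{"jaw":1,"tx":-17,"ty":-15,"tz":14,"ax":0,"ay":0,"az":65}]'
python3 -m pendant '[{"jaw":1,"tx":0,"ty":0,"tz":0,"ax":0,"ay":0,"az":4},{"jaw":1,"tx":0,"ty":0,"tz":0,"ax":0,"ay":0,"az":4}]'
python3 - <<'E'
from h import *
w=shot('wrist')
for k in('red','blue'): print(k,read(w,k))
cv2.imwrite('pics/v2.png',np.vstack([cv2.resize(bubble(w,k)[3],(724,228)) for k in('red','blue')]))
E
```

```text
clock: 9.5
position: [0.6348, 0.162, 0.0902]
ee_rot: [0.001, 0.697, 0.717, 0.001]
contact_force: [-1.1, -1.4, 8.9]
width: 0.0491
gripper_force: 51.4
clock: 10.75
position: [0.4624, 0.011, 0.2275]
ee_rot: [-0.0, 0.202, 0.979, -0.0]
contact_force: [0.7, 1.0, -0.7]
width: 0.0857
gripper_force: 0.0
clock: 11.0
position: [0.464, 0.0121, 0.2273]
ee_rot: [0.0, 0.168, 0.986, 0.0]
contact_force: [-0.1, -0.4, 1.0]
width: 0.0854
gripper_force: 0.0
red {'vial': (np.float64(-34.5), np.float64(40.0)), 'bubble': (np.float64(-4.5), np.float64(11.0)), 'dark': [(-5.0, 67), (16.0, 66)]}
blue {'vial': (np.float64(-35.5), np.float64(44.5)), 'bubble': (np.float64(-7.5), np.float64(40.0)), 'dark': [(-11.0, 83), (10.5, 78), (38.5, 90)]}
```

View pics/v2.png

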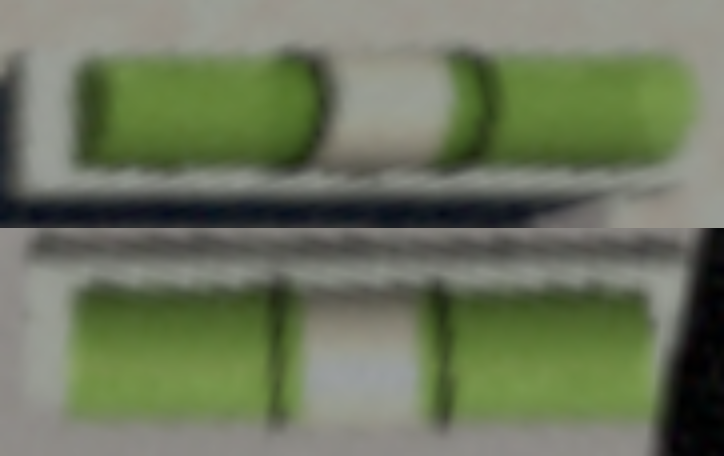

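The second vial reading shows the blue bubble exactly central (302–420 between marks at 276 and 445). The red bubble (328–455) is about 2 mm toward the left mark at 320, so I'll trim red about 16° counter-clockwise.

```bash
python3 -m pendant '[{"jaw":1,"tx":-3.2,"ty":-0.4,"tz":-4,"ax":0,"ay":0,"az":0},{"jaw":1,"tx":-3.2,"ty":-0.4,"tz":-9,"ax":0,"ay":0,"az":0},{"jaw":1,"tx":-3.2,"ty":-0.4,"tz":-13.9,"ax":0,"ay":0,"az":0},{"jaw":1,"tx":-3.2,"ty":-0.4,"tz":-13.9,"ax":0,"ay":0,"az":0},{"jaw":-1,"tx":-3.2,"ty":-0.4,"tz":-13.9,"ax":0,"ay":0,"az":0},{"jaw":-1,"tx":-3.2,"ty":-0.4,"tz":-13.9,"ax":0,"ay":0,"az":0},{"jaw":-1,"tx":-3.2,"ty":-0.4,"tz":-13.9,"ax":0,"ay":0,"az":0},{"jaw":-1,"tx":-3.2,"ty":-0.4,"tz":-13.9,"ax":0,"ay":0,"az":0}]' 50
python3 -m pendant '[{"jaw":-1,"tx":0,"ty":0,"tz":0,"ax":0,"ay":0,"az":8},{"jaw":-1,"tx":0,"ty":0,"tz":0,"ax":0,"ay":0,"az":16},{"jaw":-1,"tx":0,"ty":0,"tz":0,"ax":0,"ay":0,"az":16},{"jaw":-1,"tx":0,"ty":0,"tz":0,"ax":0,"ay":0,"az":16},{"jaw":1,"tx":0,"ty":0,"tz":0,"ax":0,"ay":0,"az":16},{"jaw":1,"tx":0,"ty":0,"tz":0,"ax":0,"ay":0,"az":16},{"jaw":1,"tx":0,"ty":0,"tz":0,"ax":0,"ay":0,"az":16},{"jaw":1,"tx":0,"ty":0,"tz":6,"ax":0,"ay":0,"az":10},{"jaw":1,"tx":2,"ty":0.2,"tz":12,"ax":0,"ay":0,"az":3},{"jaw":1,"tx":3.2,"ty":0.4,"tz":14,"ax":0,"ay":0,"az":3}]'
python3 -m pendant '[{"jaw":1,"tx":0,"ty":0,"tz":0,"ax":0,"ay":0,"az":0},{"jaw":1,"tx":0,"ty":0,"tz":0,"ax":0,"ay":0,"az":0}]'
python3 - <<'E'
from h import *
w=shot('wrist'); print(manip.get_state()['qpos'].round(3))
for k in('red','blue'): print(k,read(w,k))
C=cloud(w)
o,R,yaw=stand(); print(o,yaw)
# rollers: points z .06-.085 in stand frame
q=C.reshape(-1,3); q=q[(q[:,2]>.078)&(q[:,2]<.086)]; L=(q[:,:2]-o)@R
k=(abs(L[:,0])<.09)&(abs(L[:,1])<.09); L=L[k]; r=cv2.minAreaRect((L*1000).astype(np.float32)); print('tops',len(L),r,q[k][:,2].max())
E
```

```text
clock: 12.05
position: [0.4339, 0.0075, 0.0905]
ee_rot: [0.002, 0.167, 0.986, -0.0]
contact_force: [-2.0, -0.6, 5.7]
width: 0.0489
gripper_force: 51.0
clock: 13.3
position: [0.4668, 0.012, 0.2323]
ee_rot: [0.004, 0.142, 0.99, 0.0]
contact_force: [0.6, -0.6, -0.4]
width: 0.086
gripper_force: 0.0
clock: 13.55
position: [0.4625, 0.0123, 0.2268]
ee_rot: [-0.002, 0.142, 0.99, -0.0]
contact_force: [0.1, -0.5, -0.1]
width: 0.0854
gripper_force: 0.0
[-0.124  0.111  1.733  0.     1.302 -1.41 ]
red {'vial': (np.float64(-35.0), np.float64(40.0)), 'bubble': (np.float64(-1.5), np.float64(13.0)), 'dark': [(-5.5, 67), (16.0, 77)]}
blue {'vial': (np.float64(-35.0), np.float64(35.5)), 'bubble': (np.float64(-7.5), np.float64(7.0)), 'dark': [(-10.5, 83), (10.0, 81)]}
[0.55187424 0.05559618] -0.10229265090759199
tops 3119 ((-14.048057556152344, -0.07019805908203125), (110.21224975585938, 65.2130126953125), 89.72481536865234) 0.08341640856786642
```

Both bubbles are now centred (red off by 0.5 mm, blue by 0.1 mm), with the capacitor still on its rest. The roller centre is at stand (-14, 0) mm, which is world (0.538, 0.057) with a roller axis of about 84°. Next I move above the capacitor and align the jaws.

```bash
python3 -m pendant '[{"jaw":1,"tx":1,"ty":-3.5,"tz":0,"ax":0,"ay":0,"az":-10},{"jaw":1,"tx":2,"ty":-7,"tz":0,"ax":0,"ay":0,"az":-20},{"jaw":1,"tx":3,"ty":-10.5,"tz":0,"ax":0,"ay":0,"az":-30},{"jaw":1,"tx":4,"ty":-14,"tz":0,"ax":0,"ay":0,"az":-40},{"jaw":1,"tx":5,"ty":-17.5,"tz":0,"ax":0,"ay":0,"az":-50},{"jaw":1,"tx":6,"ty":-21,"tz":0,"ax":0,"ay":0,"az":-60},{"jaw":1,"tx":7,"ty":-24.5,"tz":0,"ax":0,"ay":0,"az":-70},{"jaw":1,"tx":8,"ty":-28,"tz":0,"ax":0,"ay":0,"az":-80},{"jaw":1,"tx":9,"ty":-30.7,"tz":0,"ax":0,"ay":0,"az":-87.5},{"jaw":1,"tx":9,"ty":-30.7,"tz":0,"ax":0,"ay":0,"az":-87.5}]'
python3 -m pendant '[{"jaw":1,"tx":0,"ty":0,"tz":0,"ax":0,"ay":0,"az":0},{"jaw":1,"tx":0,"ty":0,"tz":0,"ax":0,"ay":0,"az":0}]'
python3 - <<'E'
from h import *
w=shot('wrist','w5.png'); C=cloud(w); s=manip.get_state(); print(s['position'],s['qpos'].round(2))
hsv=cv2.cvtColor(w['pixels'],cv2.COLOR_BGR2HSV)
q=C.reshape(-1,3); k=(abs(q[:,0]-.55)<.09)&(abs(q[:,1]+.295)<.09)&(q[:,2]>.055)&(q[:,2]<.078); q=q[k]
print(len(q),q[:,2].max(),cv2.minAreaRect((q[:,:2]*1000).astype(np.float32)))
cr=w['pixels']; cv2.imwrite('pics/w5.png',cr)
E
```

```text
clock: 14.85
position: [0.5534, -0.2961, 0.2258]
ee_rot: [-0.002, 0.788, 0.616, -0.001]
contact_force: [0.3, 0.8, 0.1]
width: 0.0853
gripper_force: 0.0
clock: 15.1
position: [0.5535, -0.2935, 0.228]
ee_rot: [-0.001, 0.787, 0.618, -0.0]
contact_force: [0.2, 1.2, 0.0]
width: 0.0852
gripper_force: 0.0
[ 0.55374316 -0.29360589  0.22827777] [-0.6   0.36  1.39  0.    1.39 -0.36]
4684 0.07497387439217668 ((554.942626953125, -295.0284423828125), (109.75570678710938, 52.48640060424805), 75.32119750976562)
```

View pics/w5.png

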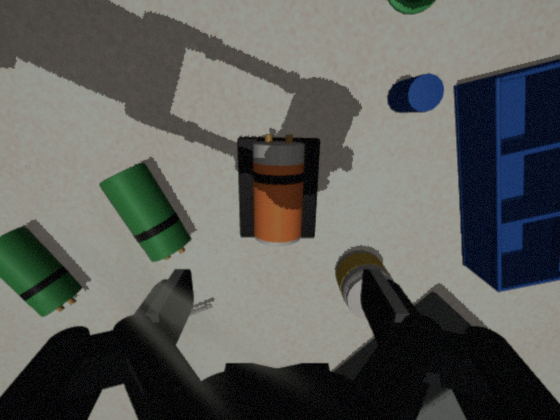

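This view shows the orange capacitor at (278,195) on its rest, terminals up at (278,138), aligned between the open fingers. The green look-alikes are at (150,210) and (40,270). The measured centre is (0.555, -0.295), about 1 mm off the tool, so I'll grasp it.

```bash
python3 -m pendant '[{"jaw":1,"tx":0.1,"ty":-0.1,"tz":-6,"ax":0,"ay":0,"az":-1},{"jaw":1,"tx":0.1,"ty":-0.1,"tz":-12,"ax":0,"ay":0,"az":-1},{"jaw":1,"tx":0.1,"ty":-0.1,"tz":-17,"ax":0,"ay":0,"az":-1},{"jaw":1,"tx":0.1,"ty":-0.1,"tz":-19.8,"ax":0,"ay":0,"az":-1},{"jaw":1,"tx":0.1,"ty":-0.1,"tz":-19.8,"ax":0,"ay":0,"az":-1},{"jaw":-1,"tx":0.1,"ty":-0.1,"tz":-19.8,"ax":0,"ay":0,"az":-1},{"jaw":-1,"tx":0.1,"ty":-0.1,"tz":-19.8,"ax":0,"ay":0,"az":-1},{"jaw":-1,"tx":0.1,"ty":-0.1,"tz":-19.8,"ax":0,"ay":0,"az":-1},{"jaw":-1,"tx":0.1,"ty":-0.1,"tz":-19.8,"ax":0,"ay":0,"az":-1}]' 40
```

```text
clock: 16.27
position: [0.5542, -0.2957, 0.0327]
ee_rot: [-0.0, 0.792, 0.61, -0.001]
contact_force: [-4.1, 1.1, 4.0]
width: 0.0547
gripper_force: 42.3
```

```bash
python3 -m pendant '[{"jaw":-1,"tx":0,"ty":0,"tz":3,"ax":0,"ay":0,"az":0},{"jaw":-1,"tx":0,"ty":0,"tz":8,"ax":0,"ay":0,"az":0},{"jaw":-1,"tx":0,"ty":2,"tz":13,"ax":0,"ay":0,"az":1},{"jaw":-1,"tx":-0.2,"ty":7,"tz":15,"ax":0,"ay":0,"az":2},{"jaw":-1,"tx":-0.5,"ty":12,"tz":15,"ax":0,"ay":0,"az":4},{"jaw":-1,"tx":-0.8,"ty":17,"tz":15,"ax":0,"ay":0,"az":6},{"jaw":-1,"tx":-1.1,"ty":22,"tz":15,"ax":0,"ay":0,"az":8},{"jaw":-1,"tx":-1.4,"ty":27,"tz":15,"ax":0,"ay":0,"az":8.9},{"jaw":-1,"tx":-1.6,"ty":32,"tz":15,"ax":0,"ay":0,"az":8.9},{"jaw":-1,"tx":-1.6,"ty":35.2,"tz":15,"ax":0,"ay":0,"az":8.9}]'
python3 -m pendant '[{"jaw":-1,"tx":0,"ty":0,"tz":0,"ax":0,"ay":0,"az":0},{"jaw":-1,"tx":0,"ty":0,"tz":0,"ax":0,"ay":0,"az":0},{"jaw":-1,"tx":0,"ty":0,"tz":0,"ax":0,"ay":0,"az":0}]'
python3 - <<'E'
from h import *
w=shot('wrist','w6.png'); C=cloud(w); s=manip.get_state(); print(s['position'],s['ee_rot'],s['contact_force'],s['width'])
q=C.reshape(-1,3)
hsv=cv2.cvtColor(w['pixels'],cv2.COLOR_BGR2HSV).reshape(-1,3)
o=(hsv[:,0]<20)&(hsv[:,1]>120)&(q[:,2]>.13)
print(o.sum()); p=q[o]
a=q[(q[:,2]>s['position'][2]-.01)&(q[:,2]<.30)&(abs(q[:,0]-.538)<.025)&(abs(q[:,1]-.057)<.09)]
print(len(a),cv2.minAreaRect((a[:,:2]*1000).astype(np.float32)),a[:,2].max(),p[:,2].max() if len(p) else 0)
E
```

```text
clock: 17.52
position: [0.5385, 0.0585, 0.1814]
ee_rot: [0.0, 0.742, 0.67, 0.001]
contact_force: [0.0, 0.5, -3.0]
width: 0.0546
gripper_force: 44.7
clock: 17.9
position: [0.5393, 0.0552, 0.1806]
ee_rot: [0.0, 0.743, 0.669, 0.0]
contact_force: [0.3, -0.4, -3.1]
width: 0.0546
gripper_force: 44.7
[0.53923795 0.05520685 0.18050518] [2.39383175e-04 7.43075347e-01 6.69207718e-01 2.84810312e-05] [ 0.24960056  0.60917488 -3.25088488] 0.054910464122481364
13419
33724 ((537.999755859375, 63.93366241455078), (113.7552490234375, 49.99761199951172), 89.99767303466797) 0.2783979908952101 0.32267487931275607
```

View pics/w6.png

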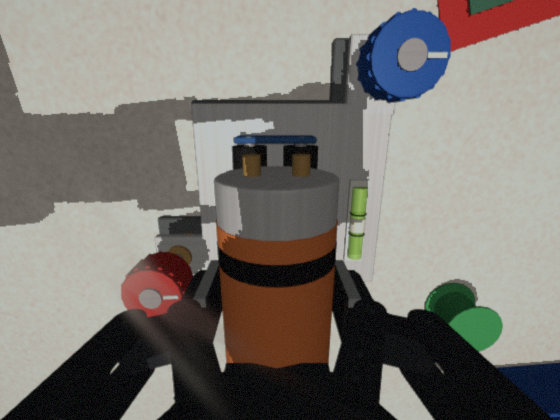

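The wrist view shows the capacitor held straight above the roller gap: its axis is at column 277, and the roller ends at (250,155) and (301,155) are symmetric about it. Lowering now, in fast then fine steps.

```bash
python3 -m pendant '[{"jaw":-1,"tx":-0.1,"ty":0.1,"tz":-3,"ax":0,"ay":0,"az":0},{"jaw":-1,"tx":-0.1,"ty":0.1,"tz":-5.5,"ax":0,"ay":0,"az":0},{"jaw":-1,"tx":-0.1,"ty":0.1,"tz":-7,"ax":0,"ay":0,"az":0},{"jaw":-1,"tx":-0.1,"ty":0.1,"tz":-7.8,"ax":0,"ay":0,"az":0},{"jaw":-1,"tx":-0.1,"ty":0.1,"tz":-8.2,"ax":0,"ay":0,"az":0},{"jaw":-1,"tx":-0.1,"ty":0.1,"tz":-8.4,"ax":0,"ay":0,"az":0},{"jaw":-1,"tx":-0.1,"ty":0.1,"tz":-8.5,"ax":0,"ay":0,"az":0},{"jaw":-1,"tx":-0.1,"ty":0.1,"tz":-8.6,"ax":0,"ay":0,"az":0},{"jaw":-1,"tx":-0.1,"ty":0.1,"tz":-8.6,"ax":0,"ay":0,"az":0}]'
```

```text
clock: 19.08
position: [0.5382, 0.0572, 0.0945]
ee_rot: [0.0, 0.743, 0.67, 0.0]
contact_force: [-0.5, 0.1, -3.7]
width: 0.0543
gripper_force: 44.6
```

```bash
python3 -m pendant '[{"jaw":-1,"tx":0,"ty":0,"tz":-0.1,"ax":0,"ay":0,"az":0},{"jaw":-1,"tx":0,"ty":0,"tz":-0.15,"ax":0,"ay":0,"az":0},{"jaw":-1,"tx":0,"ty":0,"tz":-0.2,"ax":0,"ay":0,"az":0},{"jaw":-1,"tx":0,"ty":0,"tz":-0.25,"ax":0,"ay":0,"az":0},{"jaw":-1,"tx":0,"ty":0,"tz":-0.25,"ax":0,"ay":0,"az":0}]'
```

```text
clock: 19.7
position: [0.5382, 0.0572, 0.0919]
ee_rot: [0.0, 0.743, 0.67, 0.0]
contact_force: [-0.5, 0.9, -2.6]
width: 0.0544
gripper_force: 44.6
```

Contact is beginning. One or two more mm, checking the force.

```bash
python3 -m pendant '[{"jaw":-1,"tx":0,"ty":0,"tz":-0.05,"ax":0,"ay":0,"az":0},{"jaw":-1,"tx":0,"ty":0,"tz":-0.1,"ax":0,"ay":0,"az":0},{"jaw":-1,"tx":0,"ty":0,"tz":-0.1,"ax":0,"ay":0,"az":0}]'
```

```text
clock: 20.08
position: [0.5382, 0.0573, 0.0917]
ee_rot: [0.0, 0.743, 0.67, 0.0]
contact_force: [-2.9, 0.7, 5.0]
width: 0.0544
gripper_force: 45.5
```

```bash
python3 -m pendant '[{"jaw":0.3,"tx":0,"ty":0,"tz":0,"ax":0,"ay":0,"az":0},{"jaw":1,"tx":0,"ty":0,"tz":0,"ax":0,"ay":0,"az":0},{"jaw":1,"tx":0,"ty":0,"tz":0,"ax":0,"ay":0,"az":0},{"jaw":1,"tx":0,"ty":0,"tz":0,"ax":0,"ay":0,"az":0},{"jaw":1,"tx":0,"ty":0,"tz":2,"ax":0,"ay":0,"az":0},{"jaw":1,"tx":0,"ty":0,"tz":6,"ax":0,"ay":0,"az":0},{"jaw":1,"tx":0,"ty":0,"tz":11,"ax":0,"ay":0,"az":0},{"jaw":1,"tx":0,"ty":0,"tz":16,"ax":0,"ay":0,"az":0},{"jaw":1,"tx":-1,"ty":0,"tz":19,"ax":0,"ay":0,"az":8},{"jaw":1,"tx":-3,"ty":-1,"tz":19,"ax":0,"ay":0,"az":17}]'
python3 -m pendant '[{"jaw":1,"tx":-3,"ty":-1,"tz":0,"ax":0,"ay":0,"az":10},{"jaw":1,"tx":-6,"ty":-2,"tz":0,"ax":0,"ay":0,"az":20},{"jaw":1,"tx":-8,"ty":-3,"tz":0,"ax":0,"ay":0,"az":30},{"jaw":1,"tx":-8,"ty":-4,"tz":0,"ax":0,"ay":0,"az":40},{"jaw":1,"tx":-8,"ty":-4,"tz":0,"ax":0,"ay":0,"az":50},{"jaw":1,"tx":-8,"ty":-4,"tz":0,"ax":0,"ay":0,"az":60},{"jaw":1,"tx":-8,"ty":-4,"tz":0,"ax":0,"ay":0,"az":62},{"jaw":1,"tx":-8,"ty":-4,"tz":0,"ax":0,"ay":0,"az":62}]'
python3 - <<'E'
from h import *
w=shot('wrist','w7.png'); s=manip.get_state(); print(s['position'])
for k in('red','blue'): print(k,read(w,k))
o,R,yaw=stand(); q=cloud(w).reshape(-1,3); L=(q[:,:2]-o)@R
k=(q[:,2]>.105)&(q[:,2]<.14)&(abs(L[:,0]+.014)<.05)&(abs(L[:,1])<.08)
print(k.sum(),cv2.minAreaRect((L[k]*1000).astype(np.float32)),np.percentile(q[k][:,2],99))
k=(q[:,2]>.128)&(q[:,2]<.14)&(abs(L[:,0]+.014)<.05)&(abs(L[:,1])<.08)
print(k.sum(),cv2.minAreaRect((L[k]*1000).astype(np.float32)),'expect centre (-14,0)')
E
```

```text
clock: 21.32
position: [0.5101, 0.0473, 0.2837]
ee_rot: [0.003, 0.633, 0.774, 0.002]
contact_force: [-0.3, -0.4, -1.1]
width: 0.0854
gripper_force: 0.0
clock: 22.32
position: [0.4282, 0.0072, 0.2808]
ee_rot: [-0.0, 0.148, 0.989, 0.0]
contact_force: [-0.5, 1.1, -0.4]
width: 0.0852
gripper_force: 0.0
[0.42817465 0.00720492 0.28077093]
red {'vial': (np.float64(-34.5), np.float64(39.5)), 'bubble': (np.float64(-1.5), np.float64(13.0)), 'dark': [(-6.0, 69), (16.0, 78)]}
blue {'vial': (np.float64(-35.0), np.float64(35.0)), 'bubble': (np.float64(-7.0), np.float64(7.0)), 'dark': [(-11.0, 84), (10.5, 82)]}
3978 ((-15.989006042480469, 4.691287994384766), (118.62718200683594, 52.12299728393555), 89.86148834228516) 0.13208781660122026
1697 ((-14.429792404174805, 0.20647048950195312), (109.47795867919922, 31.376014709472656), 89.43736267089844) expect centre (-14,0)
```

View pics/w7.png

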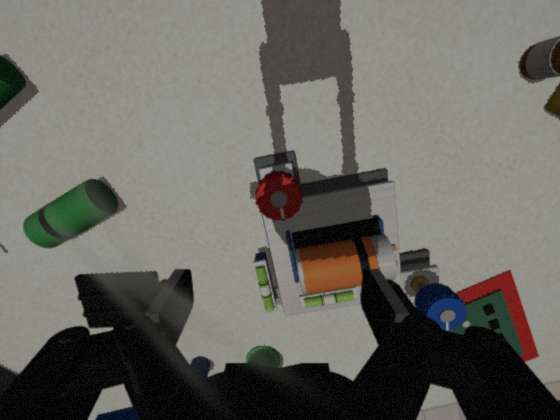

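The wrist view shows the capacitor at (345,265) lying in the cradle along the rollers, centred within 1 mm, with its top at 132 mm. Both bubbles are still centred and the gripper is clear, so I'm handing the job in.

```bash
python3 -c "
from rig import manip
print(manip.sign_off())"
```

```text
the job is handed in; nothing more can be done
None
```

The job is handed in: the cradle is level with both bubbles centred between their marks, the orange capacitor lies centred in the roller gap, and I handled nothing else on the bench; no verdict came back.

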